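# Hang the gauze bin on the louvred panel

### The job

Put the white gauze pack that lies on the worktop into the blue bin, and hang the blue bin on the top louvre of the grey panel, beside the yellow bin, so that its rear lip is hooked behind the louvre's edge and it hangs by itself with the gauze inside. Leave the yellow bin hanging where it is, and do not push the specimen cup or the marker about or tip the cup over.

Things in the scene. Friction and masses are not known exactly. Their poses are not given: they have to be found in the camera images.
- blue_bin: Blue open bin, loose, upright on the worktop, about 120 g (varies). Origin: centre of underside; x to its back (lip side), z up. Outside 112 (x) by 66 mm (y), walls and floor 3 mm, back wall 84 mm high, front 40. Side walls plain and 70 mm high from x = -20 to +56 mm (grip it across the 66 mm at its middle, from above), sloping down to the front. For the lip see point lip.
- lip (a point): Middle of the lower edge of the blue bin's lip, at (65.5, 0, 67) mm in the bin's frame. From the top of the back wall (outer face x = 56) a 60 mm wide web runs back level, 3 mm thick, underside at z = 81 mm; at its end the lip hangs straight down, x = 64 to 67 mm, to z = 67 mm. So between back wall and lip is a slot 8 mm wide, 14 mm deep, open below.
- panel: Grey steel louvred panel, fixed, upright, 360 mm wide, 210 mm high. Origin: on its flat front face, worktop level, middle of its width; front looks along its -x, y along its width, z up. Three level off-white louvres, 340 mm long (y -170 to +170), strips with top edges at 200, 130 and 60 mm, all alike: see point rail_top. The panel ends 10 mm above the top louvre's edge.
- rail_top (a point): Middle of the top louvre's top edge, (-15.5, 0, 200) mm in the panel's frame. The louvre is an upright strip, x = -17 to -14 mm, 22 mm high; behind it a pocket 14 mm wide and 19 mm deep, open above. A bin hung there has its web on the strip's edge and lip in the pocket: its origin is 73 to 78 mm before the face, underside 119 mm up, back against the next louvre, front 4 degrees down.
- yellow_bin: Yellow bin of the same shape, origin and axes as the blue one, loose, already hanging on the top louvre, anywhere from y = -125 to +125 mm in the panel's frame, about 160 g; two small white vials are fixed in it. On at least one side of it there is room for the blue bin and the fingers. It is to stay there.
- gauze: White square gauze pack, 52 x 52 mm, 9 mm thick, stiff, loose, lying flat on the worktop (15 g). Origin: centre of its underside; x and y along its sides, z up. Grip it across its width, side to side.
- cup: Clear specimen cup with white lid, 59 mm across, 68 mm high, loose, standing on the worktop in front of the panel; a bystander. Origin: centre of its underside, z up.
- marker: Blue marker pen, 135 mm long, 12 mm thick, loose, lying on the worktop; a bystander. Origin: middle of its underside, y along it.

How it is judged:
By the outcome, as a careful person would: the job done as asked, in the order asked, and still so for the second after the job is handed in, with the robot touching nothing.
It also fails if it takes over 67 s, if anything falls off the work surface, if the arm or the gripper's body presses on something with over 40 N, if the wrist force passes 120 N, or if a joint passes its speed limit or range.

### The arm

A 6-joint arm with a two-finger parallel gripper is mounted at the origin on a cart in front of the work surface, level with it; the furniture and walls round the work are solid. World frame = base frame: x ahead of the robot, y to its left, z up, the work surface at z = 0. Lengths are in mm, angles in rad, forces in N, time in s.
With the tool pointing down it reaches from about 350 to 800 mm from the base axis. Payload 7.3 kg.
Tool frame: the origin (TCP) lies at the centre of the arm's flange, where the gripper is bolted on; the fingertips stand 173 mm ahead of it and the grasp point (between the pads) lies 155 mm ahead of it; z points along the fingers, y is the line along which they close (so a half turn about z gives the same grasp; the last joint's range is limited). The gripper opens to 85 mm and grips with 20 to 120 N. Pads are 22 mm wide; open, the fingers measure 114 mm over their backs; the gripper's body (76 mm by 85 mm) begins 54 mm behind the grasp point. The pads swing forward as they close: fully open they stand 13 mm farther back than shut.
Start: joints at [-1.394, 0.342, 1.524, -0, 1.275, -0.146], TCP at [166.562, -497.88, 404.722] pointing down, gripper open.
Joint ranges: [-2.53, 2.53], [-0.77, 2.02], [0.04, 2.7], [-1, 4.14], [0.28, 2.66], [-3.11, 3.11]. Speed limits (rad/s): [2.57, 2.57, 3.14, 3.14, 3.14, 3.14].

### API

Orientations are given as a unit quaternion [x, y, z, w].
In Python, from bench import ctrl, viewer, workorder, readout gives the robot as it stands (ctrl), with the cameras (viewer), the job (workorder) and the readings (readout).
- The arm moves only by the shell command python3 nudge.py [OPENING] [FORCE], which reads ROWS from standard input. ROWS is a JSON list of rows, 1 to 10 of them, each written [[dx, dy, dz], [rx, ry, rz]]: dx, dy, dz in mm, then a rotation vector rx, ry, rz in rad; each row is the pose to reach, as a shift and turn from the pose commanded when the command began, along the tool's axes at that moment; what a row does not reach only later rows make up. A row lasts 1/8 s, in which the tool goes at most 62.5 mm and 0.188 rad, less where a joint would pass 70% of its speed; a pose out of reach is approached as far as the arm can. OPENING is the finger opening in mm, set as the command begins (- or left out keeps the last). The fingers move at their own pace and stop on an object; FORCE is the grip in N (left out, the last holds). Time passes only in rows, so rows that do not move let the fingers close. It prints the time, the measured TCP pose, the force, the opening and the grip force at its end. Input that does not fit is refused with a message, and nothing moves.
- readout.observe(): the state, without advancing time (a new reading comes with each control period).
- viewer.snapshot(name): name is "side" or "top"; returns the picture (400x640x3 uint8, red, green, blue); there is no depth.
- viewer.camera_params(name): a dict with "fx", "fy", "cx", "cy" (pixels), "R" (3x3) and "t" (3): a world point X has camera coordinates R X + t. Camera axes: x right, y down, z forward; pixel columns grow to the right and rows downward; lengths in mm; the calibration is good to about 2 mm. A picture is of the moment at which its call begins. camera_params takes no time and is no camera call.
- workorder.job_done(): hands the job in; it is judged then, once.
The state is a dict: "time_s": time; "qpos": joint angles; "qd": joint speeds; "tau": joint torques, N m; "position": TCP position; "tcp_rot": TCP orientation; "contact_force": force on the tool from outside, world axes, zero at the start; "torque": the same for the moment, N m; "gripper_width": finger opening in mm; "grasp_force": force on a finger pad.
Only numpy, scipy, OpenCV 4.12 (cv2) and the standard library are available. Lean on these libraries where they do the work, as an engineer would, in place of code of your own. Each camera call takes 0.05 s, during which the arm holds its last target. There are 200 camera calls.

## Working session

There is one attempt and no reset: what is moved stays moved. The work goes in short steps, Python scripts to look and compute and a shell command to move; the robot and the scene stay as the last step left them, time stands still between calls to the robot, and variables do not carry over. Pictures are saved under pics/ and viewed, at most 10 in all, crops included, and the job is handed in when it is done.

```bash
ls; mkdir -p pics
python3 - <<'E'
from bench import ctrl, viewer, workorder, readout
import cv2
for n in("side","top"):
    cv2.imwrite(f"pics/{n}0.png",viewer.snapshot(n)[:,:,::-1]); p=viewer.camera_params(n); print(n,p)
print(readout.observe())
E
```

```text
bench.py
nudge.py
pics
side {'fx': 417.56628435247654, 'fy': 417.56628435247654, 'cx': 316.9545737835893, 'cy': 199.48315500110903, 'R': array([[ 0.99095992, -0.13413411,  0.00254575],
       [-0.07888352, -0.59791703, -0.79766699],
       [ 0.1085165 ,  0.79025519, -0.60309278]]), 't': array([-535.66417455,  147.69100815, 1011.37697529])}
top {'fx': 450.17817095161524, 'fy': 450.17817095161524, 'cx': 315.42119685628757, 'cy': 198.02498669018792, 'R': array([[-0.00457003, -0.99998721, -0.00216441],
       [-0.99675878,  0.0047291 , -0.08030917],
       [ 0.08031837,  0.00179038, -0.99676765]]), 't': array([ -11.12559273,  585.66663296, 1273.44097353])}
{'time_s': 0.1, 'qpos': array([-1.39396933e+00,  3.42637250e-01,  1.52492217e+00,  1.23773723e-05,
        1.27537416e+00, -1.45972918e-01]), 'qd': array([-0.00057141, -0.00282134, -0.00475005, -0.00106372,  0.00146257,
        0.00046313]), 'tau': array([ 2.35785687e-03, -4.34445119e+01, -2.46492577e+01, -1.21549247e-04,
        4.62925484e-03,  2.73108277e-06]), 'position': array([ 166.55709526, -497.75340931,  404.1032533 ]), 'tcp_rot': array([ 9.87003346e-01,  1.60698308e-01, -4.42419281e-06, -6.70475714e-04]), 'contact_force': array([-0.87015403, -0.45566921, -0.43444166]), 'torque': array([-0.06135911, -0.03649106,  0.00766436]), 'grasp_force': 0.0, 'gripper_width': 85.33811629808619}
```

View pics/side0.png

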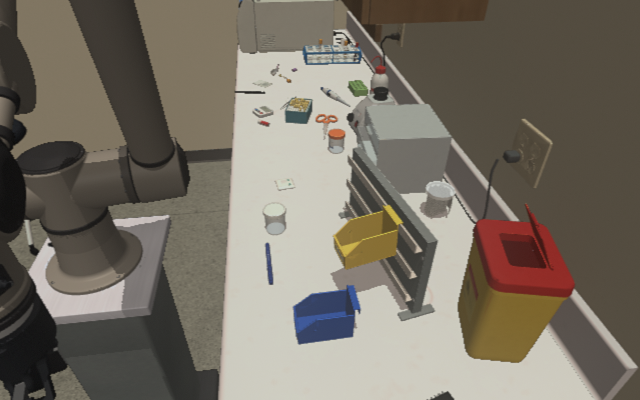

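View pics/top0.png

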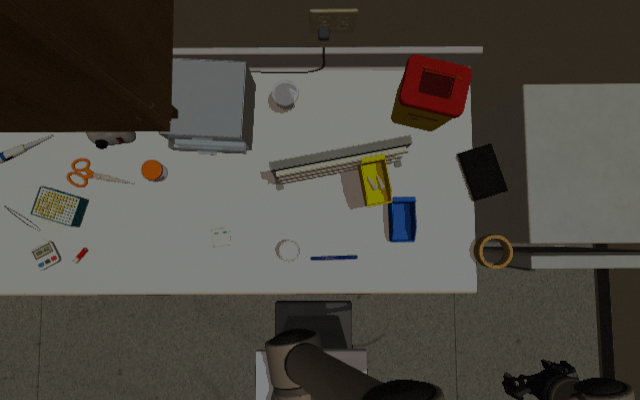

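The side view shows the gauze at (285,184), cup (275,219), marker (269,263), blue bin (325,315), yellow bin (367,238) on the panel. In the top view they are at (221,237), (288,250), (333,258), (402,220) and (375,180). Next I'll enlarge both.

Run:
```python
import cv2
t=cv2.imread("pics/top0.png")[128:268,205:425]; cv2.imwrite("pics/top1.png",cv2.resize(t,(770,490),interpolation=cv2.INTER_CUBIC))
t=cv2.imread("pics/side0.png")[145:345,230:450]; cv2.imwrite("pics/side1.png",cv2.resize(t,(660,600),interpolation=cv2.INTER_CUBIC))
```

```text
(no output)
```

View pics/top1.png

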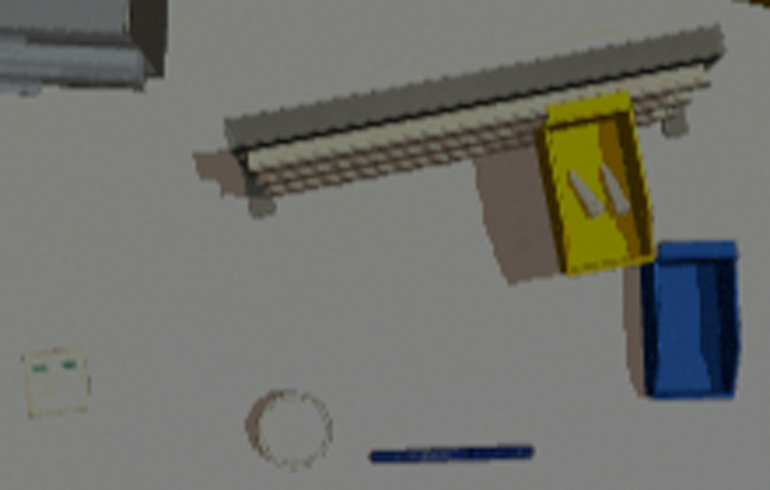

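View pics/side1.png

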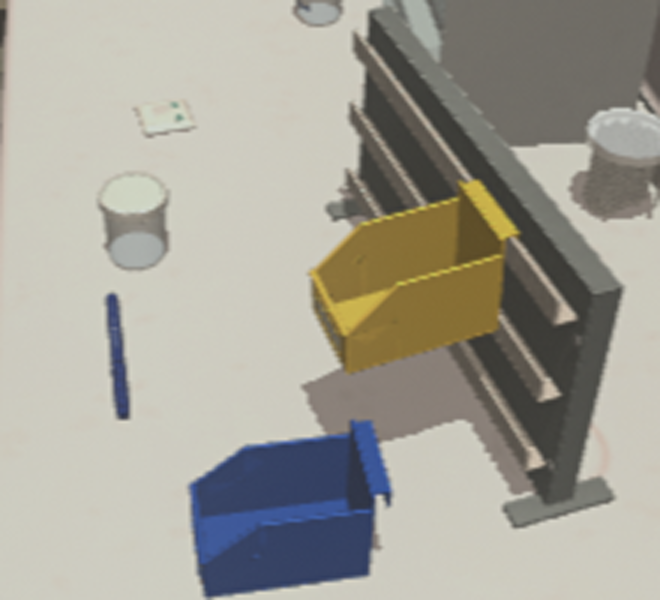

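The enlarged crops give clear corners for the gauze, both bins, the louvre ends, the cup lid and the marker ends. I'll triangulate these and fit the bin poses.

```bash
cat > m.py <<'E'
import numpy as np
from scipy.optimize import least_squares
from scipy.spatial.transform import Rotation as Ro
from bench import ctrl, viewer, workorder, readout
P={n:viewer.camera_params(n) for n in("side","top")}
def proj(n,X):
    p=P[n]; c=np.asarray(X)@p["R"].T+p["t"]
    return np.c_[c[:,0]/c[:,2]*p["fx"]+p["cx"],c[:,1]/c[:,2]*p["fy"]+p["cy"]]
T=lambda a,s=3.5,o=(205,128):(np.atleast_2d(a)+.5)/s-.5+np.array(o)
S=lambda a:T(a,3,(230,145))
def tri(t,s):   # full-image pixels
    return least_squares(lambda X:np.r_[proj("top",[X])[0]-t,proj("side",[X])[0]-s],[500,0,50.]).x
def fit(ob,pitch=0,x0=(470,-180,0,0)):   # ob: (cam, px, modelpoint)
    f=lambda v:np.concatenate([proj(n,[Ro.from_euler("ZY",[v[3],pitch]).apply(m)+v[:3]])[0]-px for n,px,m in ob])
    r=least_squares(f,x0,loss="soft_l1",x_scale=[10,10,10,.1]); return r.x,f(r.x).reshape(-1,2)
E
python3 - <<'E'
from m import *
np.set_printoptions(precision=2,suppress=True)
tr=lambda a,b:tri(T(a)[0],S(b)[0])
g=[tr(a,b) for a,b in [((22,353),(182,98)),((88,348),(197,126)),((91,409),(148,136)),((30,416),(133,104))]]
print("gauze",np.array(g),np.mean(g,0))
print("rail",tr((248,154),(357,33)),tr((706,67),(577,317)))
print("panel",tr((240,152),(370,12)),tr((722,55),(590,293)))
print("cup",tr((298,428),(133,193)),"marker",tr((370,457),(112,295)),tr((533,452),(123,415)))
s=lambda px,m:("side",S(px)[0],m); t=lambda px,m:("top",T(px)[0],m)
b=[s((369,421),(67,30,84)),s((390,494),(67,-30,84)),s((208,597),(-56,-33,0)),s((370,575),(56,-33,0)),s((190,486),(-56,33,40)),s((262,524),(-20,-33,70)),s((247,447),(-20,33,70)),
 t((658,241),(67,30,84)),t((737,239),(67,-30,84)),t((741,348),(-20,-33,70)),t((737,397),(-56,-33,40)),t((646,395),(-56,33,0))]
for r in fit(b):print("blue",r)
y=[s((478,182),(67,30,84)),s((518,234),(67,-30,84)),s((348,371),(-56,-33,0)),s((497,332),(56,-33,0)),s((311,272),(-56,33,40)),s((363,227),(-20,33,70)),s((400,285),(-20,-33,70)),
 t((548,106),(67,30,84)),t((629,92),(67,-30,84)),t((655,262),(-56,-33,40)),t((568,274),(-56,33,0))]
for p in(-.07,.07):
 for r in fit(y,p,(520,-150,119,0)):print("yellow",p,r)
E
```

```text
gauze [[498.29 290.74   3.99]
 [505.27 235.19   6.81]
 [455.39 233.39   0.52]
 [446.84 282.77   6.44]] [476.44 260.52   4.44]
rail [634.83  86.51 193.67] [ 704.59 -247.24  181.09]
panel [639.71  89.76 210.76] [ 707.15 -253.32  206.88]
cup [438.28  57.38  68.44] marker [413.1    1.6    5.35] [ 416.36 -132.97    5.98]
blue [ 518.12 -259.46   -2.6     0.03]
blue [[ 0.75 -0.33]
 [ 1.11 -0.97]
 [-0.73  1.18]
 [ 0.14  0.5 ]
 [ 0.59 -1.15]
 [-0.83  1.11]
 [-1.2  -0.06]
 [ 0.3   0.01]
 [-0.48 -0.23]
 [ 0.07  0.33]
 [-0.43 -0.76]
 [-0.04  0.46]]
yellow -0.07 [ 617.79 -170.    113.41    0.19]
yellow -0.07 [[-0.15 -0.59]
 [ 0.27 -0.03]
 [-0.29  2.2 ]
 [ 0.57 -0.02]
 [-0.13 -0.26]
 [-1.51 -0.61]
 [-0.96  0.97]
 [-0.02 -0.31]
 [ 0.34 -0.86]
 [ 0.36 -1.34]
 [-1.56  0.  ]]
yellow 0.07 [ 610.53 -172.2   115.68    0.23]
yellow 0.07 [[ 0.29  1.24]
 [ 1.73  1.48]
 [-2.38  0.46]
 [-2.79  2.09]
 [-0.98 -2.67]
 [-0.71 -2.17]
 [ 1.24 -0.92]
 [-1.37 -0.79]
 [-1.38 -2.25]
 [ 2.18 -1.63]
 [ 0.67  2.8 ]]
```

Checks hold: blue bin z is about 0, cup 68, panel top about 210, and yellow is about 72 mm in front of the panel face. Next is a helper to work out rows.

```bash
cat > row.py <<'E'
# python3 row.py gx gy gz yaw [pitch]: row to bring grasp point to g, tool y at world angle yaw, tool pitched about bin's y
import sys,numpy as np
from bench import ctrl, viewer, workorder, readout
from scipy.spatial.transform import Rotation as Ro
a=[float(v) for v in sys.argv[1:]]+[0]
o=readout.observe(); R0=Ro.from_quat(o["tcp_rot"]); p0=o["position"]
y=np.array([np.cos(a[3]),np.sin(a[3]),0]); z=np.array([0,0,-1.]); 
Rt=Ro.from_matrix(np.c_[np.cross(y,z),y,z])
Rt=Rt*Ro.from_euler("y",a[4])
t=np.array(a[:3])-Rt.apply([0,0,155])
d=R0.inv().apply(t-p0); r=(R0.inv()*Rt).as_rotvec()
g=p0+R0.apply([0,0,155])
print("grasp now",g.round(1),"row",d.round(1),r.round(3),"dist",np.linalg.norm(d).round(),"q",o["qpos"].round(2),"F",o["contact_force"].round(1),"w",round(o["gripper_width"],1),round(o["grasp_force"],1),"t",o["time_s"])
E
python3 row.py 440 -100 220 -0.5; python3 row.py 476.4 260.5 120 0.09
echo '[[[385,-290,30],[0,0,-0.75]],[[385,-290,30],[0,0,-0.75]],[[385,-290,30],[0,0,-0.75]],[[385,-290,30],[0,0,-0.75]],[[385,-290,30],[0,0,-0.75]],[[385,-290,30],[0,0,-0.75]],[[385,-290,30],[0,0,-0.75]],[[385,-290,30],[0,0,-0.75]],[[534,-621,130],[0,0,-1.338]],[[534,-621,130],[0,0,-1.338]]]' | python3 nudge.py 80 40; python3 row.py 476.4 260.5 80 0.09
```

```text
time_s: 1.35
position: [451.8, 20.9, 340.8]
tcp_rot: [0.747, 0.664, -0.0, 0.0]
contact_force: [1.3, 0.1, -0.2]
gripper_width: 79.8
grasp_force: 0.0
grasp now [451.8  20.9 185.8] row [240.8  -3.6 105.8] [ 0.     0.    -0.207] dist 263.0 q [-0.12  0.28  1.81 -0.    1.05 -0.01] F [ 1.3  0.1 -0.2] w 79.8 0.0 t 1.35
```

```bash
echo '[[[241,-4,106],[0,0,-0.207]],[[241,-4,106],[0,0,-0.207]],[[241,-4,106],[0,0,-0.207]],[[241,-4,106],[0,0,-0.207]],[[241,-4,106],[0,0,-0.207]],[[241,-4,106],[0,0,-0.207]],[[241,-4,106],[0,0,-0.207]]]' | python3 nudge.py; python3 row.py 476.4 260.5 17 0.09
python3 - <<'E'
from bench import ctrl, viewer, workorder, readout
import cv2
a=[cv2.resize(viewer.snapshot(n)[r[0]:r[0]+100,r[1]:r[1]+100,::-1],(400,400),interpolation=cv2.INTER_CUBIC) for n,r in(("side",(130,230)),("top",(185,170)))]
cv2.imwrite("pics/g.png",cv2.hconcat(a))
E
```

```text
time_s: 2.22
position: [477.5, 257.7, 236.0]
tcp_rot: [0.677, 0.736, 0.0, 0.0]
contact_force: [-0.9, 0.2, 0.4]
gripper_width: 79.9
grasp_force: 0.0
grasp now [477.6 257.7  81. ] row [ 2.9 -0.9 64. ] [ 0.     0.    -0.007] dist 64.0 q [ 0.35  0.56  1.68 -0.    0.89  0.27] F [-0.9  0.2  0.4] w 79.9 0.0 t 2.225
```

View pics/g.png

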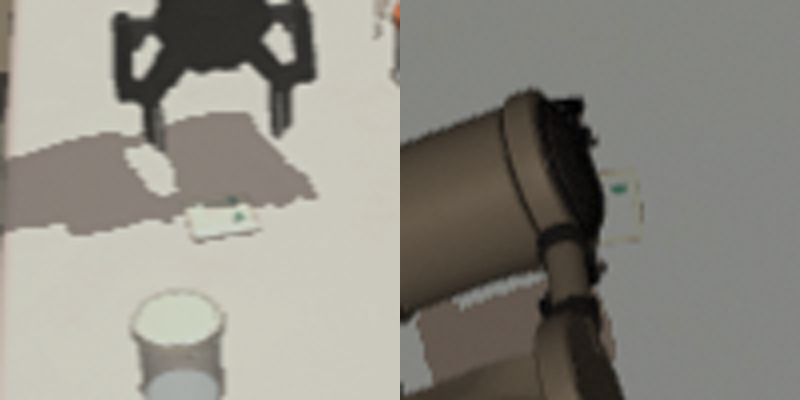

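The fingers straddle the gauze along x (side crop: pads at 155 and 280, gauze 190–260 in front). Going down and closing.

```bash
echo '[[[3,-1,40],[0,0,0]],[[3,-1,65],[0,0,0]],[[3,-1,65],[0,0,0]],[[3,-1,65],[0,0,0]]]' | python3 nudge.py; echo '[[[0,0,0],[0,0,0]],[[0,0,0],[0,0,0]],[[0,0,0],[0,0,0]],[[0,0,0],[0,0,0]],[[0,0,0],[0,0,0]],[[0,0,0],[0,0,0]]]' | python3 nudge.py 40 30;python3 row.py 476.4 260.5 200 0.09
```

```text
time_s: 2.82
position: [476.7, 261.3, 171.7]
tcp_rot: [0.677, 0.736, 0.001, 0.0]
contact_force: [-0.0, -0.1, -0.3]
gripper_width: 80.3
grasp_force: 0.0
time_s: 3.58
position: [476.5, 261.8, 171.7]
tcp_rot: [0.677, 0.736, 0.001, 0.001]
contact_force: [0.1, -1.3, 6.8]
gripper_width: 51.2
grasp_force: 30.4
grasp now [476.8 261.9  16.7] row [  -1.2    0.2 -183.3] [ 0.002 -0.    -0.006] dist 183.0 q [ 0.36  0.67  1.72 -0.    0.75  0.28] F [ 0.1 -1.3  6.8] w 51.2 30.4 t 3.575
```

```bash
echo '[[[0,0,-60],[0,0,0]],[[0,0,-120],[0,0,0]],[[0,0,-183],[0,0,0]],[[0,0,-183],[0,0,0]]]' | python3 nudge.py;python3 row.py 485 -259 200 0.03
```

```text
time_s: 4.08
position: [476.8, 262.2, 359.1]
tcp_rot: [0.677, 0.736, 0.005, 0.003]
contact_force: [-0.2, 0.8, -1.0]
gripper_width: 50.9
grasp_force: 32.1
grasp now [478.4 262.8 204.1] row [-520.   -35.7    2.1] [ 0.011 -0.003  0.054] dist 521.0 q [ 0.36  0.41  1.55 -0.    1.17  0.28] F [-0.2  0.8 -1. ] w 50.9 32.1 t 4.075
```

```bash
echo '[[[-520,-36,4],[0,0,0.054]],[[-520,-36,4],[0,0,0.054]],[[-520,-36,4],[0,0,0.054]],[[-520,-36,4],[0,0,0.054]],[[-520,-36,4],[0,0,0.054]],[[-520,-36,4],[0,0,0.054]],[[-520,-36,4],[0,0,0.054]],[[-520,-36,4],[0,0,0.054]],[[-520,-36,4],[0,0,0.054]],[[-520,-36,4],[0,0,0.054]]]' | python3 nudge.py;python3 row.py 518 -259 46 0.03
```

```text
time_s: 5.32
position: [483.5, -260.3, 348.5]
tcp_rot: [0.697, 0.717, -0.0, -0.001]
contact_force: [-0.4, 0.9, 0.2]
gripper_width: 50.9
grasp_force: 32.1
grasp now [ 483.3 -260.1  193.5] row [1.000e-01 3.470e+01 1.475e+02] [-0.001 -0.001 -0.002] dist 152.0 q [-0.63  0.44  1.54  0.    1.17 -0.66] F [-0.4  0.9  0.2] w 50.9 32.1 t 5.325
```

```bash
echo '[[[0,31,0],[0,0,0]],[[0,31,60],[0,0,0]],[[0,31,100],[0,0,0]],[[0,31,120],[0,0,0]],[[0,31,120],[0,0,0]]]' | python3 nudge.py;python3 row.py 515 -259 46 0.03
python3 - <<'E'
from bench import ctrl, viewer, workorder, readout
import cv2
a=[cv2.resize(viewer.snapshot(n)[r[0]:r[0]+100,r[1]:r[1]+100,::-1],(400,400),interpolation=cv2.INTER_CUBIC) for n,r in(("side",(255,280)),("top",(170,350)))]
cv2.imwrite("pics/b.png",cv2.hconcat(a))
E
```

```text
time_s: 5.95
position: [514.6, -256.3, 227.9]
tcp_rot: [0.696, 0.718, -0.0, -0.002]
contact_force: [-1.1, -1.2, 0.4]
gripper_width: 51.0
grasp_force: 32.5
grasp now [ 514.  -255.9   72.9] row [-2.8  0.4 26.9] [-0.003 -0.003  0.002] dist 27.0 q [-0.6   0.62  1.59  0.    0.93 -0.63] F [-1.1 -1.2  0.4] w 51.0 32.5 t 5.95
```

View pics/b.png

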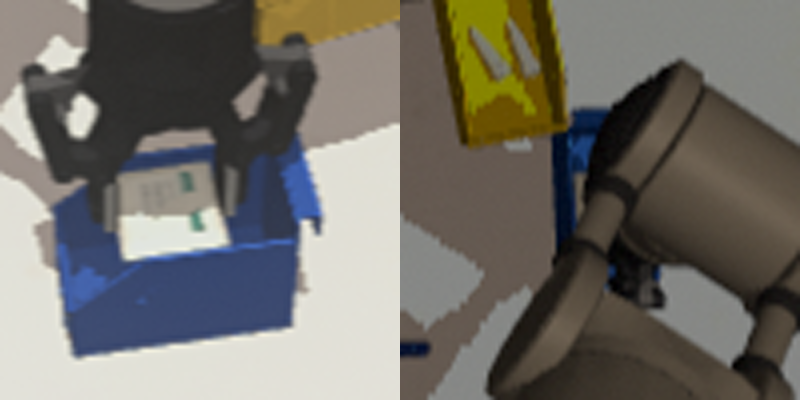

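The gauze hangs within the bin's opening, between the side walls. I'll lower it 27 mm and release with a small opening.

```bash
echo '[[[-2,0,12],[0,0,0]],[[-2,0,27],[0,0,0]],[[-2,0,27],[0,0,0]],[[-2,0,27],[0,0,0]]]' | python3 nudge.py; echo '[[[0,0,0],[0,0,0]],[[0,0,0],[0,0,0]],[[0,0,0],[0,0,0]]]' | python3 nudge.py 62; echo '[[[0,0,-40],[0,0,0]],[[0,0,-90],[0,0,0]],[[0,0,-150],[0,0,0]],[[0,0,-150],[0,0,0]]]' | python3 nudge.py; python3 row.py 450 -259 160 -1.54
```

```text
time_s: 6.55
position: [514.8, -260.5, 202.4]
tcp_rot: [0.696, 0.718, -0.0, -0.0]
contact_force: [0.5, 0.0, -0.6]
gripper_width: 50.8
grasp_force: 33.8
time_s: 6.92
position: [514.9, -260.6, 202.7]
tcp_rot: [0.696, 0.718, -0.0, 0.0]
contact_force: [-0.9, 0.3, -0.4]
gripper_width: 62.1
grasp_force: 0.0
time_s: 7.42
position: [515.7, -260.9, 358.1]
tcp_rot: [0.696, 0.718, 0.001, 0.006]
contact_force: [0.2, 0.8, 0.0]
gripper_width: 62.2
grasp_force: 0.0
grasp now [ 517.2 -261.9  203.1] row [  4.2 -66.   42.4] [ 0.012 -0.002  1.57 ] dist 79.0 q [-0.6   0.47  1.45  0.    1.21 -0.63] F [0.2 0.8 0. ] w 62.2 0.0 t 7.425
```

```bash
echo '[[[-64,-139,0],[0,0,0.18]],[[-64,-139,0],[0,0,0.36]],[[-64,-139,0],[0,0,0.54]],[[-64,-139,0],[0,0,0.72]],[[-64,-139,0],[0,0,0.9]],[[-64,-139,0],[0,0,1.08]],[[-64,-139,0],[0,0,1.26]],[[-64,-139,0],[0,0,1.44]],[[-64,-139,0],[0,0,1.57]],[[-64,-139,0],[0,0,1.57]]]' | python3 nudge.py 85; python3 row.py 518 -259 120 -1.54
python3 - <<'E'
from bench import ctrl, viewer, workorder, readout
import cv2
a=[]
for n,r in(("side",(140,280)),("top",(125,260))):
    im=viewer.snapshot(n)[:,:,::-1]; cv2.imwrite(f"pics/{n}2.png",im)
    a.append(cv2.resize(im[r[0]:r[0]+225,r[1]:r[1]+180] if n=="side" else im[r[0]:r[0]+150,r[1]:r[1]+160],(400,500) if n=="side" else (400,375),interpolation=cv2.INTER_CUBIC))
a[1]=cv2.copyMakeBorder(a[1],0,125,0,0,cv2.BORDER_CONSTANT)
cv2.imwrite("pics/c.png",cv2.hconcat(a))
E
```

```text
time_s: 8.68
position: [377.8, -328.5, 351.8]
tcp_rot: [1.0, 0.016, -0.0, -0.0]
contact_force: [0.2, 0.6, 0.2]
gripper_width: 84.9
grasp_force: 0.0
grasp now [ 377.7 -328.4  196.8] row [142.4 -64.9  76.8] [-0.001  0.001  0.001] dist 174.0 q [-0.87  0.35  1.67 -0.    1.12  0.67] F [0.2 0.6 0.2] w 84.9 0.0 t 8.675
```

View pics/c.png

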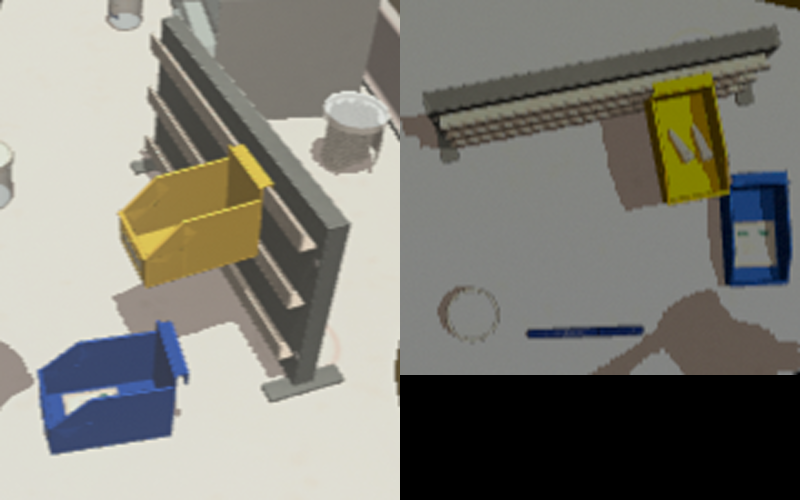

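The gauze lies flat in the bin (top crop, about 755,243) and nothing else has moved. Now I'll grip the bin.

```bash
echo '[[[142,-66,30],[0,0,0]],[[142,-66,30],[0,0,0]],[[142,-66,40],[0,0,0]],[[142,-66,77],[0,0,0]],[[142,-66,110],[0,0,0]],[[142,-66,149],[0,0,0]],[[142,-66,149],[0,0,0]]]' | python3 nudge.py 85; echo '[[[0,0,0],[0,0,0]],[[0,0,0],[0,0,0]],[[0,0,0],[0,0,0]],[[0,0,0],[0,0,0]],[[0,0,0],[0,0,0]]]' | python3 nudge.py 55 60;python3 row.py 455 -259 130 -1.54
```

```text
time_s: 9.65
position: [516.8, -257.6, 200.7]
tcp_rot: [1.0, 0.016, -0.003, -0.002]
contact_force: [0.2, 0.3, 1.0]
gripper_width: 85.0
grasp_force: 0.0
time_s: 10.28
position: [518.2, -258.6, 205.3]
tcp_rot: [1.0, 0.016, 0.001, 0.001]
contact_force: [-1.0, 0.2, 6.9]
gripper_width: 64.9
grasp_force: 68.0
grasp now [ 518.7 -258.9   50.3] row [-63.   -1.4 -79.9] [ 0.002 -0.003  0.   ] dist 102.0 q [-0.6   0.66  1.6  -0.    0.88  0.94] F [-1.   0.2  6.9] w 64.9 68.0 t 10.275
```

```bash
echo '[[[0,0,-25],[0,0,0]],[[-63,0,-30],[0,0,0]],[[-63,0,-80],[0,0,0]],[[-63,0,-130],[0,0,0]],[[-63,0,-160],[0,0,0]],[[-63,0,-160],[0,0,0]]]' | python3 nudge.py; python3 row.py 470 -80 192 -1.375
```

```text
time_s: 11.02
position: [455.0, -260.4, 366.2]
tcp_rot: [1.0, 0.015, 0.002, 0.002]
contact_force: [-0.4, 0.5, -2.2]
gripper_width: 65.1
grasp_force: 67.4
grasp now [ 455.7 -261.   211.2] row [  20.5 -179.9   18.6] [ 0.004 -0.004 -0.165] dist 182.0 q [-0.67  0.37  1.59 -0.    1.17  0.87] F [-0.4  0.5 -2.2] w 65.1 67.4 t 11.025
```

Run:
```python
from bench import ctrl, viewer, workorder, readout
import cv2
a=[]
I={n:viewer.snapshot(n)[:,:,::-1] for n in("side","top")}
for n in I: cv2.imwrite(f"pics/{n}3.png",I[n])
o={n:cv2.imread(f"pics/{n}0.png") for n in I}
C=lambda im,x,y,w,h,W,H:cv2.resize(im[y:y+h,x:x+w],(W,H),interpolation=cv2.INTER_CUBIC)
top=cv2.hconcat([C(I["side"],230,210,160,120,400,300),C(o["top"],260,130,80,60,400,300)])
bot=cv2.hconcat([C(o["side"],345,145,80,60,400,300),C(o["side"],380,220,80,60,400,300)])
cv2.imwrite("pics/d.png",cv2.vconcat([top,bot]))
```

```text
(no output)
```

View pics/d.png

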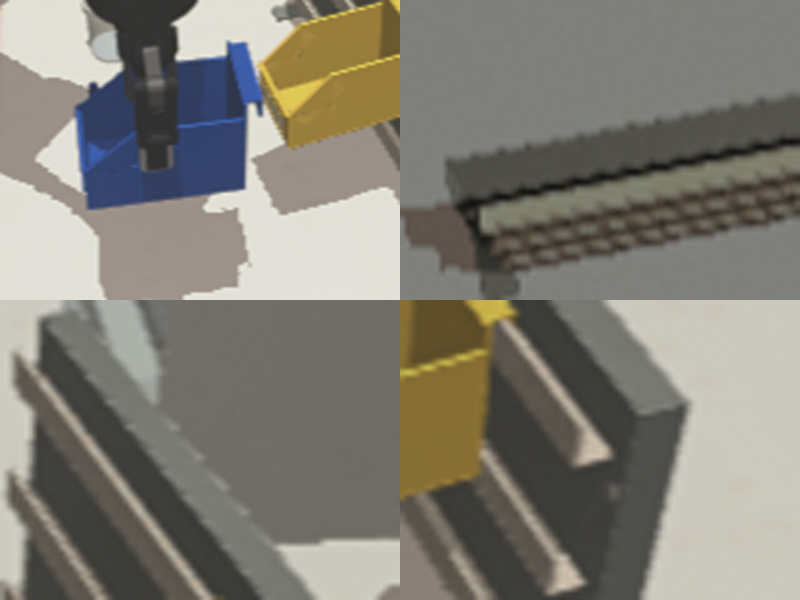

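Blue bin held level, lip side towards the panel. The rail's ends are now readable, so I'll refit the panel and the held bin.

Run:
```python
from m import *
np.set_printoptions(precision=2,suppress=True)
s=lambda px,m:("side",np.array(px),m); t=lambda px,m:("top",np.array(px),m)
ob=[s((348.6,156),(-17,170,200)),s((417.2,245.6),(-17,-170,200)),s((414.6,253.2),(-17,-170,178)),s((353,148.6),(0,180,210)),s((427.4,243),(0,-180,210)),
 t((276,171.4),(-15.5,170,200)),t((272.6,171.4),(0,180,210)),t(T((706,67))[0],(-15.5,-170,200)),t(T((720,54))[0],(0,-180,210))]
v,r=fit(ob,0,(670,-80,0,.2)); print("panel",v);print(r)
R=Ro.from_euler("z",v[3])
print("yellow in panel",R.inv().apply(np.array([617.8,-170,113.4])-v[:3]))
for y in(35,45):print("hang",y,R.apply([-75.5,y,119])+v[:3])
# held blue bin, side view only, x,z (crop 2.5x at 230,210)
q=lambda px,m:("side",(np.array(px)+.5)/2.5-.5+np.array([230,210]),m)
b=[q((230,42),(67,30,84)),q((262,103),(67,-30,84)),q((89,209),(-56,-33,0)),q((246,188),(56,-33,0)),q((77,107),(-56,33,40))]
v,r=fit(b,0,(455,-261,160,.03)); print("blue held",v);print(r)
```

```text
panel [677.98 -76.47  -5.77   0.19]
[[-0.55 -0.68]
 [-0.6   0.  ]
 [ 0.29  0.93]
 [ 0.09  0.16]
 [ 0.95  0.17]
 [-1.2   3.4 ]
 [-3.27 -2.42]
 [ 0.92  2.26]
 [ 0.35 -1.54]]
yellow in panel [-76.67 -80.57 119.17]
hang 35 [597.26 -56.26 113.23]
hang 45 [595.38 -46.44 113.23]
blue held [ 463.35 -248.02  146.67    0.06]
[[ 4.68  0.37]
 [-0.62 -1.45]
 [ 0.31  0.92]
 [-0.97 -0.03]
 [-0.02 -0.14]]
```

Yellow measured in the panel frame is (-77, -81, 119), which is consistent. Blue goes at panel y of about +40. I'll approach by contact: slide forward with the lip above the rail until the back wall touches it, back off, then lower.

```bash
python3 row.py 490 -70 195 -1.381; python3 row.py 551 -60 190.5 -1.381
```

```text
grasp now [ 454.3 -259.9  207.9] row [  41.4 -188.8   12.9] [-0.001  0.001 -0.159] dist 194.0 q [-0.67  0.38  1.59 -0.    1.17  0.87] F [ 0.5 -0.5 -1.6] w 65.1 67.4 t 11.125
grasp now [ 454.3 -259.9  207.9] row [ 102.7 -196.9   17.4] [-0.001  0.001 -0.159] dist 223.0 q [-0.67  0.38  1.59 -0.    1.17  0.87] F [ 0.5 -0.5 -1.6] w 65.1 67.4 t 11.125
```

```bash
echo '[[[41,-189,13],[0,0,-0.16]],[[41,-189,13],[0,0,-0.16]],[[41,-189,13],[0,0,-0.16]],[[41,-189,13],[0,0,-0.16]],[[75,-193,17],[0,0,-0.16]],[[103,-197,17],[0,0,-0.16]],[[103,-197,17],[0,0,-0.16]],[[103,-197,17],[0,0,-0.16]],[[103,-197,17],[0,0,-0.16]]]' | python3 nudge.py; python3 row.py 587 -53 190.5 -1.381
```

```text
time_s: 12.25
position: [551.0, -60.7, 346.2]
tcp_rot: [0.995, 0.095, -0.001, -0.0]
contact_force: [-0.1, -0.9, -1.1]
gripper_width: 65.4
grasp_force: 67.6
grasp now [550.8 -60.7 191.2] row [36.8 -0.7  0.6] [-0.     0.001  0.   ] dist 37.0 q [-0.25  0.45  1.53 -0.    1.16  1.13] F [-0.1 -0.9 -1.1] w 65.4 67.6 t 12.25
```

```bash
echo '[[[20,0,1],[0,0,0]],[[36,0,1],[0,0,0]],[[36,0,1],[0,0,0]],[[36,0,1],[0,0,0]]]' | python3 nudge.py; for i in 1; do echo '[[[2,0,0],[0,0,0]],[[4,0,0],[0,0,0]],[[4,0,0],[0,0,0]]]' | python3 nudge.py; done
```

```text
time_s: 12.75
position: [586.4, -53.6, 345.5]
tcp_rot: [0.995, 0.095, -0.0, 0.0]
contact_force: [0.3, -0.2, -1.7]
gripper_width: 65.3
grasp_force: 67.9
time_s: 13.12
position: [588.9, -53.1, 345.6]
tcp_rot: [0.995, 0.095, -0.003, 0.0]
contact_force: [-13.2, -2.7, 4.7]
gripper_width: 65.1
grasp_force: 68.5
```

Contact came about 10 mm early, as it would if the lip were meeting the rail's front. I'll back off, go 12 mm higher and try again.

```bash
echo '[[[-8,0,0],[0,0,0]],[[-8,0,-12],[0,0,0]],[[-8,0,-12],[0,0,0]]]' | python3 nudge.py; echo '[[[8,0,0],[0,0,0]],[[12,0,0],[0,0,0]],[[12,0,0],[0,0,0]]]' | python3 nudge.py
python3 - <<'E'
from bench import ctrl, viewer, workorder, readout
import cv2
im=viewer.snapshot("side")[:,:,::-1]; cv2.imwrite("pics/side4.png",im)
cv2.imwrite("pics/e.png",cv2.resize(im[130:250,300:460],(800,600),interpolation=cv2.INTER_CUBIC))
E
```

```text
time_s: 13.5
position: [583.6, -54.1, 359.2]
tcp_rot: [0.995, 0.095, 0.002, 0.001]
contact_force: [0.6, -0.2, -1.6]
gripper_width: 65.2
grasp_force: 67.9
time_s: 13.88
position: [590.9, -52.8, 356.8]
tcp_rot: [0.995, 0.095, -0.009, -0.0]
contact_force: [-32.2, -6.7, 13.3]
gripper_width: 65.2
grasp_force: 69.4
```

View pics/e.png

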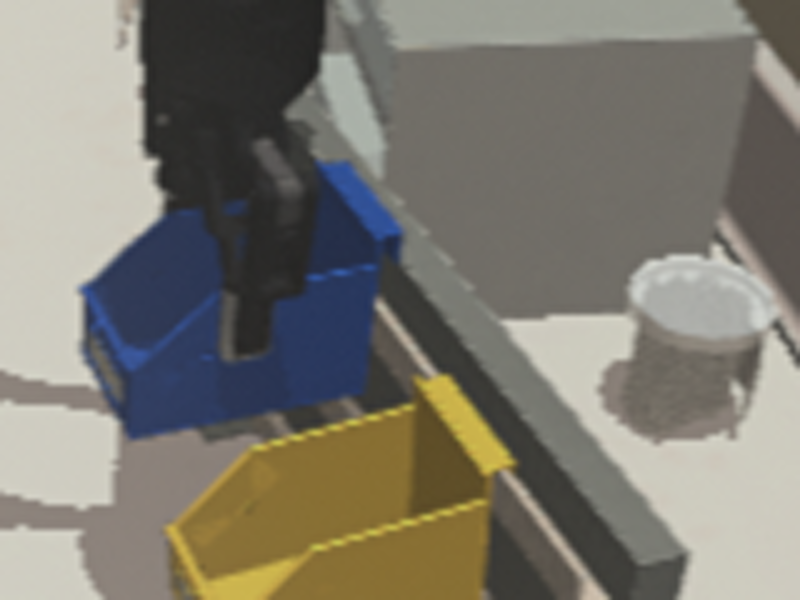

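The lip is clearly above the rail and the back wall looks to be touching it. I'll fit blue and yellow in this same view to decide.

Run:
```python
from m import *
np.set_printoptions(precision=1,suppress=True)
E=lambda px,m:("side",(np.array(px)+.5)/5-.5+np.array([300,130]),m)
b=[E((345,164),(67,30,84)),E((402,235),(67,-30,84)),E((130,438),(-56,-33,0)),E((365,393),(56,-33,0)),E((82,290),(-56,33,40)),E((128,365),(-56,-33,40)),E((220,293),(-20,-33,70))]
for p in(0,.05,-.05):
    v,r=fit(b,p,(600,-52,150,.19)); print("blue",p,v,np.abs(r).sum())
    print(r.T)
def fitn(ob,fixed_yaw,p,x0):
    f=lambda v:np.concatenate([proj(n,[Ro.from_euler("ZY",[fixed_yaw,p]).apply(m)+v])[0]-px for n,px,m in ob])
    r=least_squares(f,x0,loss="soft_l1",x_scale=10); return r.x,r.cost
print("blue yaw.19",fitn(b,.19,0,(600,-52,150)))
s=lambda px,m:("side",S(px)[0],m)
y=[s((478,182),(67,30,84)),s((518,234),(67,-30,84)),s((348,371),(-56,-33,0)),s((497,332),(56,-33,0)),s((311,272),(-56,33,40)),s((400,285),(-20,-33,70))]
print("yellow side only",fitn(y,.19,-.07,(617,-170,113)))
# predicted pixels, crop coords, of blue web rear corners & back bottom if bin at contact
Rp=Ro.from_euler("z",.19)
for nm,o in(("x590 z149",(590.9,-52.8,150)),("x600 z150",(600.,-51,150)),("x600 z142",(600,-51,142)),("x590 z142",(590.9,-52.8,142))):
    print(nm,((proj("side",Rp.apply([(67,30,84),(67,-30,84),(56,-33,0),(-56,-33,0),(-56,33,40)])+o)-[300,130]+.5)*5-.5).ravel())
```

```text
blue 0 [598.4 -37.9 140.7   0.2] 7.75175287155912
[[ 0.2 -0.3  0.  -0.2  0.8  0.7 -1.5]
 [-0.4 -0.5  0.4  0.1 -1.3  0.6  0.8]]
blue 0.05 [594.9 -42.9 144.2   0.2] 6.928941960121165
[[-0.2  0.4 -0.2 -1.1  0.1  1.4 -0.3]
 [-0.  -0.3  0.2  0.6 -1.7  0.1  0.4]]
blue -0.05 [602.4 -30.1 134.8   0.1] 11.64983195573717
[[ 0.4 -1.4  0.3  0.4  1.6  0.1 -2.7]
 [-0.5 -0.5  0.4 -0.3 -0.9  1.   1.3]]
blue yaw.19 (array([597.7, -40.1, 142.1]), np.float64(3.2111135357678657))
yellow side only (array([ 621.7, -158.4,  103.3]), np.float64(1.7531716211244368))
x590 z149 [336.4 161.5 394.2 232.7 357.5 396.9 121.  447.7  73.  288.5]
x600 z150 [355.4 158.  414.  228.8 376.4 392.8 141.1 443.3  92.7 284.6]
x600 z142 [354.  173.1 412.2 244.4 374.9 406.7 140.8 457.4  92.6 299.2]
x590 z142 [335.1 176.7 392.5 248.3 356.1 410.9 120.7 461.8  73.  303.1]
```

Relative to yellow (same view, same bias), blue's origin is within about 1 mm of yellow's panel distance. So the back wall is on the rail, and the absolute x is off by about 10 mm. I'll ease off to find the zero-force point.

```bash
echo '[[[-3.5,0,0],[0,0,0]],[[-3.5,0,0],[0,0,0]]]' | python3 nudge.py; echo '[[[-1.5,0,0],[0,0,0]],[[-1.5,0,0],[0,0,0]]]' | python3 nudge.py;  echo '[[[-1.5,0,0],[0,0,0]],[[-1.5,0,0],[0,0,0]]]' | python3 nudge.py; python3 row.py 585 -54 190 -1.381
```

```text
time_s: 14.18
position: [589.5, -53.0, 356.4]
tcp_rot: [0.995, 0.095, -0.005, -0.0]
contact_force: [-14.7, -3.2, 2.6]
gripper_width: 65.6
grasp_force: 68.2
time_s: 14.42
position: [589.0, -53.1, 356.4]
tcp_rot: [0.995, 0.095, -0.003, -0.0]
contact_force: [-9.1, -2.0, -0.5]
gripper_width: 65.3
grasp_force: 67.8
time_s: 14.68
position: [588.3, -53.1, 356.7]
tcp_rot: [0.995, 0.095, -0.001, -0.0]
contact_force: [-4.8, -1.4, -3.9]
gripper_width: 65.6
grasp_force: 67.8
grasp now [587.9 -53.  201.7] row [-3.4  0.3 11.7] [-0.001  0.002  0.001] dist 12.0 q [-0.22  0.5   1.41 -0.    1.23  1.16] F [-4.8 -1.4 -3.9] w 65.6 67.8 t 14.675
```

```bash
echo '[[[-4,0,0],[0,0,0]],[[-4,0,0],[0,0,0]],[[-4,0,8],[0,0,0]],[[-4,0,15],[0,0,0]],[[-4,0,20],[0,0,0]],[[-4,0,24],[0,0,0]],[[-4,0,24],[0,0,0]]]' | python3 nudge.py; python3 row.py 585 -54 170 -1.381
```

```text
time_s: 15.55
position: [584.6, -53.8, 333.1]
tcp_rot: [0.995, 0.095, -0.0, -0.0]
contact_force: [0.1, 0.1, -1.6]
gripper_width: 65.4
grasp_force: 67.8
grasp now [584.5 -53.8 178.1] row [0.4 0.3 8.1] [-0.     0.001  0.001] dist 8.0 q [-0.22  0.52  1.45 -0.    1.17  1.16] F [ 0.1  0.1 -1.6] w 65.4 67.8 t 15.55
```

```bash
echo '[[[0,0,4],[0,0,0]],[[0,0,6],[0,0,0]],[[0,0,6],[0,0,0]]]' | python3 nudge.py; echo '[[[0,0,1],[0,0,0]],[[0,0,2],[0,0,0]],[[0,0,2],[0,0,0]]]' | python3 nudge.py;echo '[[[0,0,1],[0,0,0]],[[0,0,2],[0,0,0]],[[0,0,2],[0,0,0]]]' | python3 nudge.py
```

```text
time_s: 15.92
position: [584.5, -53.8, 327.3]
tcp_rot: [0.995, 0.095, -0.0, -0.0]
contact_force: [0.2, -0.1, -1.4]
gripper_width: 65.3
grasp_force: 67.8
time_s: 16.3
position: [584.6, -53.8, 325.4]
tcp_rot: [0.995, 0.095, -0.0, 0.0]
contact_force: [-0.3, 0.4, -1.6]
gripper_width: 65.4
grasp_force: 67.8
time_s: 16.68
position: [584.6, -53.8, 324.1]
tcp_rot: [0.995, 0.095, 0.001, 0.0]
contact_force: [-2.3, -0.0, 4.5]
gripper_width: 65.1
grasp_force: 68.7
```

Web contact came at bin z = 119, as expected. Next, a pull test for the hook.

```bash
echo '[[[-2,0,0],[0,0,0]],[[-4,0,0],[0,0,0]],[[-4,0,0],[0,0,0]]]' | python3 nudge.py; echo '[[[2,0,0],[0,0,0]],[[2,0,0],[0,0,0]],[[2,0,0],[0,0,0]]]' | python3 nudge.py
```

```text
time_s: 17.05
position: [582.1, -54.3, 324.1]
tcp_rot: [0.995, 0.095, 0.003, 0.0]
contact_force: [10.4, 2.8, -0.2]
gripper_width: 65.3
grasp_force: 67.8
time_s: 17.42
position: [582.9, -54.2, 324.0]
tcp_rot: [0.995, 0.095, 0.001, 0.0]
contact_force: [2.6, 0.6, 5.1]
gripper_width: 65.0
grasp_force: 68.8
```

The hook holds (10 N back at the lip). Release and rise straight up.

```bash
echo '[[[0,0,0],[0,0,0]],[[0,0,0],[0,0,0]],[[0,0,0],[0,0,0]],[[0,0,0],[0,0,0]],[[0,0,0],[0,0,0]],[[0,0,0],[0,0,0]]]' | python3 nudge.py 80; echo '[[[0,0,-10],[0,0,0]],[[0,0,-25],[0,0,0]],[[0,0,-50],[0,0,0]],[[0,0,-90],[0,0,0]],[[0,0,-130],[0,0,0]],[[0,0,-150],[0,0,0]],[[-150,0,-150],[0,0,0]],[[-150,0,-150],[0,0,0]],[[-150,0,-150],[0,0,0]],[[-150,0,-150],[0,0,0]]]' | python3 nudge.py; echo '[[[-40,200,0],[0,0,0]],[[-40,200,0],[0,0,0]],[[-40,200,0],[0,0,0]],[[-40,200,0],[0,0,0]],[[-40,200,0],[0,0,0]],[[-40,200,0],[0,0,0]]]' | python3 nudge.py
python3 - <<'E'
from bench import ctrl, viewer, workorder, readout
import cv2
s=viewer.snapshot("side")[:,:,::-1]; t=viewer.snapshot("top")[:,:,::-1]
a=cv2.resize(s[140:300,240:440],(400,320),interpolation=cv2.INTER_CUBIC);b=cv2.resize(t[130:290,220:420],(400,320),interpolation=cv2.INTER_CUBIC)
cv2.imwrite("pics/f.png",cv2.hconcat([a,b]))
E
```

```text
time_s: 18.18
position: [582.6, -54.2, 323.5]
tcp_rot: [0.995, 0.095, -0.0, 0.0]
contact_force: [-0.8, -0.2, 0.3]
gripper_width: 80.0
grasp_force: 0.0
time_s: 19.42
position: [434.0, -82.7, 475.3]
tcp_rot: [0.996, 0.095, 0.001, 0.001]
contact_force: [0.6, 0.2, 0.4]
gripper_width: 80.0
grasp_force: 0.0
time_s: 20.18
position: [434.5, -285.2, 473.7]
tcp_rot: [0.995, 0.096, 0.0, -0.0]
contact_force: [-0.4, 0.5, -0.8]
gripper_width: 79.9
grasp_force: 0.0
```

View pics/f.png

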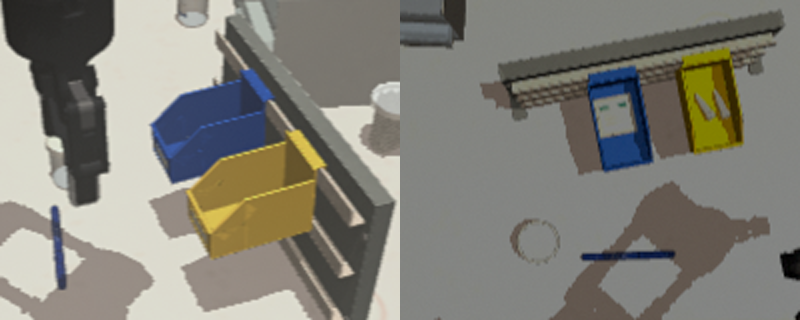

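The blue bin hangs on the top louvre beside the yellow one (top crop: blue 620,120, yellow 712,100), with the gauze inside at (613,115). The cup and marker are where they were.

```bash
python3 -c "
from bench import ctrl, viewer, workorder, readout
print(workorder.job_done())"
```

```text
the job is handed in; nothing more can be done
None
```

The blue bin now hangs by its lip on the top louvre beside the yellow bin with the gauze inside; the yellow bin, cup and marker were left where they stood, and I handed the job in at about 20 s on the robot's clock (no verdict came back).

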